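# Shut the pink vacuum valve under its sliding cover

## Robot

A 6-joint arm with a two-finger parallel gripper is mounted at the origin on the work surface. World frame = base frame: x ahead of the robot, y to its left, z up, the work surface at z = 0. Lengths are in m, angles in rad, forces in N, time in s.
With the tool pointing down it reaches from about 0.35 to 1 m from the base axis. Payload 7.1 kg.
Tool frame: the origin (TCP) lies between the finger pads; the fingertips stand 22 mm ahead of it and the grasp point (between the pads) lies 3 mm ahead of it; x points along the fingers, y is the direction in which the jaws open and shut, and the axes are right-handed (so a half turn about x gives the same grasp; the last joint's range is limited). The gripper opens to 85 mm and grips with 20 to 120 N. Pads are 22 mm wide; open, the fingers measure 114 mm over their backs; the gripper's body (76 mm by 85 mm) begins 54 mm behind the grasp point. The pads swing forward as they close: fully open they stand 13 mm farther back than shut.
Start: joints at [-1.294, 0.423, 1.63, -0, 1.089, -0.019], TCP at [0.182, -0.598, 0.253] pointing down, gripper open.
Joint ranges: [-3, 3], [-0.9, 2.11], [0.09, 2.58], [-1.31, 4.45], [0.11, 2.69], [-2.54, 2.54]. Speed limits (rad/s): [2.39, 2.39, 3.01, 3.14, 3.14, 3.14].

## Interface

Orientations are given as a rotation vector (axis times angle).
In Python, from rig import manip gives the robot as it stands. The module is installed in compiled form; this text tells all that it offers. Calls block until the motion is done:
- manip.move_to(position, orientation): joint-space move of the TCP to a pose.
- manip.servo_line(position, orientation=None, rate=0.15): straight line of the TCP; orientation=None keeps the orientation; rate is the mean speed in m/s.
- manip.set_joints(angles): joint-space move.
- manip.command_gripper(opening, f_grip=None): finger opening in m; f_grip is the grip in N (None keeps the last); returns when the fingers have stopped.
- manip.hold(seconds).
- manip.solve_ik(position, orientation): joint angles nearest the present ones, or None.
- manip.camera(name): name is "scene" or "top" or "wrist"; returns a dict with "image" (420x560x3 uint8, red, green, blue), "fx", "fy", "cx", "cy" (pixels), "cam_to_world" (4x4, takes a point from camera to world coordinates); the wrist camera has in their place "mount" (4x4, takes a point from camera to tool coordinates, whose origin is the TCP and whose axes are the tool frame's). Camera axes: x right, y down, z forward; pixel columns grow to the right and rows downward; lengths in m; the calibration is good to about 2 mm. A picture is of the moment at which its call begins: read the wrist's pose just before it. There is no depth.
A pose or a line that the arm cannot do raises manip.IKError and nothing moves.
- manip.sign_off(): hands the job in, once; it reports no verdict.
Readings, each from a call of its own:
- manip.get_time(): time.
- manip.get_joint_positions(): joint angles.
- manip.get_joint_vel(): joint speeds.
- manip.get_tau(): joint torques, N m.
- manip.get_position(): TCP position.
- manip.get_ee_rot(): TCP orientation.
- manip.get_contact_force(): force on the tool from outside, world axes, zero at the start.
- manip.get_torque(): the same for the moment, N m.
- manip.get_width(): finger opening in m.
Only numpy, scipy, OpenCV 4.12 (cv2) and the standard library are available. Lean on these libraries where they do the work, as an engineer would, in place of code of your own. Each camera call takes 0.05 s, during which the arm holds its last target. There are 200 camera calls.

## Task

Shut off the vacuum to the cutting bench: with the fingertips, push the aluminium cover of the grey valve box by its black tab all the way back to the stop, away from the robot, then push the pink valve handle that comes to light clockwise (seen from above) until it is fully shut. Only push: do not lift the cover out of its rails, and leave the blue handle and everything else on the table as they are.

Things in the scene. Friction and masses are not known exactly. Their poses are not given: they have to be found in the camera images.
- box: Fixed grey vacuum valve box, x -80 to +245 mm, y -138 to +138 mm. Origin on the table under the middle of its open pocket; z up, x roughly away from the robot. Pocket: x -65 to +75, y -120 to +120 mm, floor 10 mm, rim 82 to 85 mm above the table. Behind it a closed deck. The cover rides on the side walls (85 mm high) between guide rails (inner faces y +-130.5 mm, tops at 98 mm).
- stop (a point): Middle of the end stop's face that the cover's far edge meets, at x +232 mm in the box's frame, 91 mm above the table; the stop's top is at 98 mm.
- cover: Loose aluminium plate, 150 (x) x 256 (y) x 6 mm, 0.3 to 0.6 kg, hiding both valves; slides along the box's x. Origin: centre of its underside, 85 mm above the table; in the box's frame it starts at x 0 to +20 mm and meets the stop at x +157 mm.
- tab (a point): Middle of the near face of the black upright tab on the cover, at x +14 mm, y 0 from the cover's origin, 105 mm above the table. The tab is 12 mm thick in x, 100 mm wide in y, its top 120 mm and its foot (the plate's upper face) 91 mm above the table. A push of 2 to 8 N towards the box's +x slides the cover.
- marked_valve: Fixed brass valve with the pink handle, in the pocket under the cover. Origin on the table straight under the handle's vertical turning axis; axes parallel to the box's. It stands at x +35 mm and either y -62 mm or y +46 mm in the box's frame; the blue-handled valve has the other place. The brass body reaches 45 mm above the table.
- marked_handle (a joint): Angle of the pink handle, rad. 0 = fully open, the handle points from its axis to the box's -x; 1.571 = shut against its stop, the handle points to the box's +y. It turns clockwise seen from above as it shuts, starts at 0 to 0.3 and stays where it is left; friction about 0.12 N m.
- marked_tip (a point): Free end of the pink handle, 62 mm from its turning axis, at the handle's mid-height, 67 mm above the table. The handle is a level bar 16 mm wide and 18 mm high (58 to 76 mm above the table), with a round hub 26 mm across at its axis.
- spare_valve: The other, identical valve, with the blue handle. Same origin and axes as the pink one's; leave it alone.
- spare_tip (a point): Free end of the blue handle, 62 mm from its axis, 67 mm above the table.
- tape_amber: Bystander: amber roll of tape lying flat, ring 120 mm outside, 72 mm hole, 20 mm high. Origin: middle of its underside.
- tape_beige: Bystander: beige roll of tape lying flat, ring 136 mm outside, 80 mm hole, 16 mm high. Origin: middle of its underside.
- glue: Bystander: standing glue bottle with orange cap, 48 mm across, 110 mm high. Origin: middle of its underside.
- knife: Bystander: black utility knife with a steel blade lying flat, about 155 x 20 x 18 mm, blade along its +x. Origin: under the middle of its length, at table height.
- ruler: Bystander: steel ruler lying flat, 300 (x) x 30 x 5 mm. Origin: middle of its underside.
- wire_frame: Bystander: dark wire rectangle lying flat, 188 (x) x 128 (y) mm, wire 8 mm thick. Origin: middle of its underside.

How it is judged:
By the outcome, as a careful person would: the job done as asked, in the order asked, and still so for the second after the job is handed in, with the robot touching nothing.
It also fails if it takes over 45 s, if anything falls off the work surface, if the arm or the gripper's body presses on something with over 40 N, if the wrist force passes 120 N, or if a joint passes its speed limit or range.

## Working session

There is one attempt and no reset: what is moved stays moved. The work goes in short steps, each a Python script; the robot and the scene stay as the last script left them, time stands still between calls to the robot, and variables do not carry over. Pictures are saved under pics/ and viewed, about 8 in all and at most 12, crops included, and the job is handed in when it is done.

```bash
mkdir -p pics; python3 - <<'E'
from rig import manip
import cv2,pickle
d={}
for n in("scene","top"):
    c=manip.camera(n);d[n]=c;cv2.imwrite(f"pics/{n}0.png",cv2.resize(c["image"][:,:,::-1],(800,600),interpolation=cv2.INTER_CUBIC))
    print(n,c["fx"],c["cx"],c["cy"],c["cam_to_world"].round(3).tolist())
pickle.dump(d,open("c0.pkl","wb"))
print(manip.get_time(),manip.get_ee_rot(),manip.get_contact_force())
E
```

```text
scene 465.091287505979 280.8373785645147 213.77009957385124 [[0.715, 0.583, -0.385, 1.133], [0.699, -0.597, 0.393, -0.548], [-0.001, -0.551, -0.835, 1.325], [0.0, 0.0, 0.0, 1.0]]
top 455.44077691249953 274.1859189939528 220.3142791097252 [[-0.027, -0.987, 0.159, 0.386], [-1.0, 0.029, 0.008, 0.043], [-0.012, -0.159, -0.987, 1.221], [0.0, 0.0, 0.0, 1.0]]
0.1 [ 2.06278889  0.30881643 -2.06319062] [ 0.32594773 -0.62292922  0.18499059]
```

View pics/top0.png

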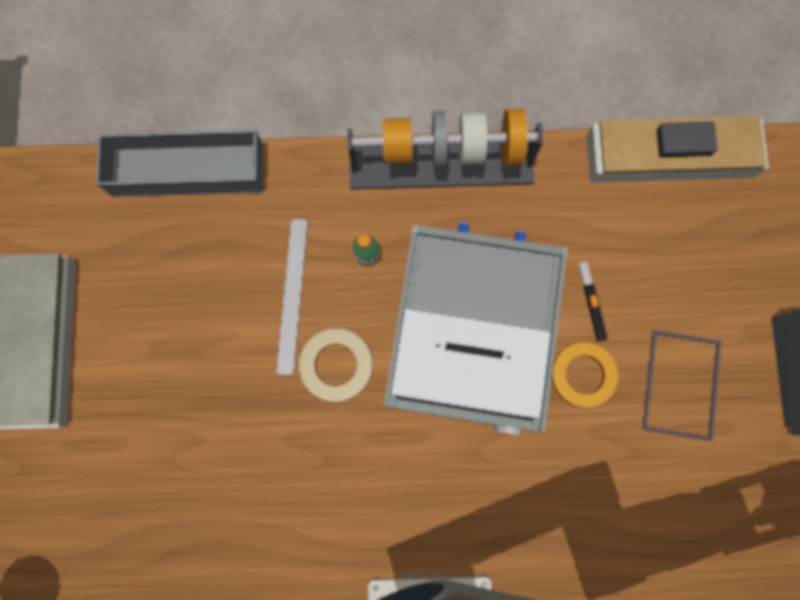

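View pics/scene0.png

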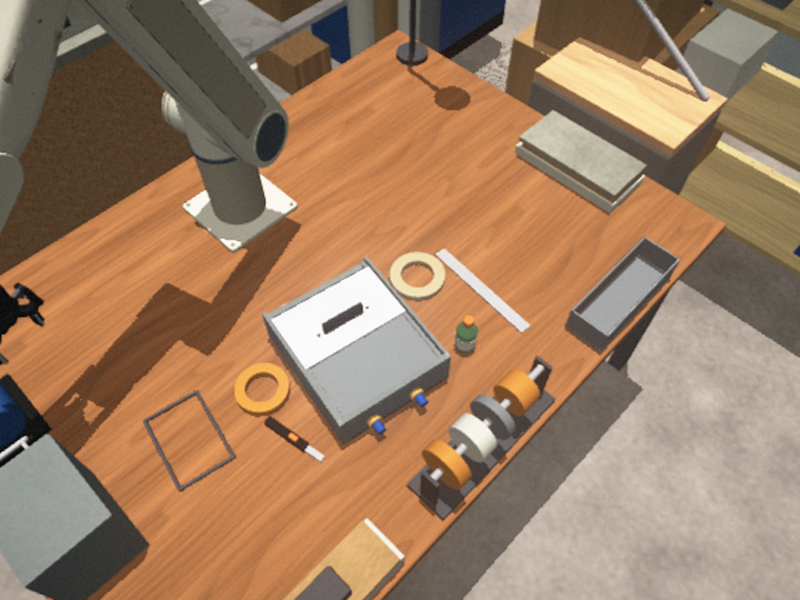

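Top view: box corners at about (414,228), (567,248), (545,430), (386,407), tab (446–503, 350). I'll enlarge for accuracy.

```bash
python3 - <<'E'
import cv2,pickle
d=pickle.load(open("c0.pkl","rb"))
im=d["top"]["image"][150:310,260:410,::-1]
cv2.imwrite("pics/crop0.png",cv2.resize(im,None,fx=3.75,fy=3.75,interpolation=cv2.INTER_CUBIC))
E
```

```text
(no output)
```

View pics/crop0.png

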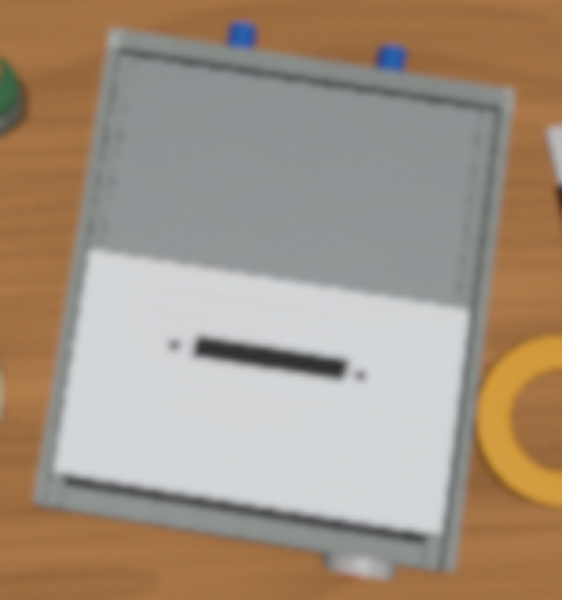

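```bash
cat > h.py <<'E'
import numpy as np, cv2, pickle
from scipy.spatial.transform import Rotation as R
def proj(c,P,T=None):
    T=c["cam_to_world"] if T is None else T
    q=(np.asarray(P)-T[:3,3])@T[:3,:3]
    return np.c_[c["fx"]*q[:,0]/q[:,2]+c["cx"],c["fy"]*q[:,1]/q[:,2]+c["cy"]]
def b2w(p,P):
    P=np.atleast_2d(np.asarray(P,float)); s,k=np.sin(p[2]),np.cos(p[2])
    return np.c_[p[0]+k*P[:,0]-s*P[:,1],p[1]+s*P[:,0]+k*P[:,1],P[:,2]]
def tool(a_fingers_open, tilt=0):  # tool x down, tool y along heading a
    x=np.array([0,0,-1.]);y=np.array([np.cos(a_fingers_open),np.sin(a_fingers_open),0]);
    return R.from_matrix(np.c_[x,y,np.cross(x,y)]).as_rotvec()
E
python3 - <<'E'
from h import *
from scipy.optimize import least_squares
c=pickle.load(open("c0.pkl","rb"))["top"]
px=np.array([(112,30),(513,90),(36,500),(452,571),(90,250),(468,308),(55,472),(440,535),(195,356),(344,378),(197,338),(347,360)],float)
uv=(px+.5)/3.75-.5+[260,150]
def pts(p):
    k=p[3];P=[(.245,.138,.098),(.245,-.138,.098),(-.08,.138,.098),(-.08,-.138,.098)]
    P+=[(k+a,b,.091) for a in(.075,-.075) for b in(.128,-.128)]
    P+=[(k+a,b,.12) for a in(.014,.026) for b in(.05,-.05)]
    return P
f=lambda p:(proj(c,b2w(p,pts(p)))-uv).ravel()
s=least_squares(f,[.5,0,0,.01],loss="soft_l1")
print(s.x.round(4),(f(s.x).reshape(-1,2)*2.7).round(1).tolist())
np.save("box.npy",s.x)
from rig import manip
p=s.x;print(b2w(p,[(p[3]+.014,0,.105),(.157+.014,0,.1),(.035,-.062,0),(.035,.046,0)]).round(3))
for a in (p[2]+np.pi/2,p[2]-np.pi/2,p[2],p[2]+np.pi):
  for xx in(p[3]-.03,.17):
    q=manip.solve_ik(b2w(p,[(xx,0,.13)])[0],tool(a));print(a,xx,None if q is None else np.round(q,2))
E
```

```text
[ 0.463  -0.0798 -0.1881  0.0165] [[-1.5, -2.2], [0.8, -0.8], [-2.6, 1.9], [1.6, 0.5], [-0.8, 0.3], [0.8, 1.8], [-1.5, 0.5], [0.5, 0.7], [-1.1, -1.7], [2.2, 0.1], [-0.6, -1.9], [1.9, -0.1]]
[[ 0.493 -0.086  0.105]
 [ 0.631 -0.112  0.1  ]
 [ 0.486 -0.147  0.   ]
 [ 0.506 -0.041  0.   ]]
1.3827168267772993 -0.013495636002136949 [-0.2   0.38  2.08 -0.    0.68 -1.58]
1.3827168267772993 0.17 [-0.19  0.6   1.67 -0.    0.88 -1.58]
-1.7588758268124938 -0.013495636002136949 [-0.2   0.38  2.08  0.    0.68  1.56]
-1.7588758268124938 0.17 [-0.19  0.6   1.67  0.    0.88  1.56]
-0.18807950001759732 -0.013495636002136949 [-0.2   0.38  2.08 -0.    0.68 -0.01]
-0.18807950001759732 0.17 [-0.19  0.6   1.67 -0.    0.88 -0.01]
2.953513153572196 -0.013495636002136949 None
2.953513153572196 0.17 None
```

```bash
cat > push.py <<'E'
from h import *
from rig import manip
p=np.load("box.npy"); ux=b2w([0,0,p[2]],[(1,0,0)])[0]
o=tool(p[2]-np.pi/2)
W=lambda x,y,z:b2w(p,[(x,y,z)])[0]
manip.command_gripper(0.0,20)
manip.move_to(W(-.025,0,.22),o)
manip.servo_line(W(-.025,0,.120),o)
f0=manip.get_contact_force(); print("f0",f0.round(2) if hasattr(f0,'round') else f0, manip.get_time())
x=-.025; log=[]
while x<.172:
    x+=.012 if x<.135 else .003
    manip.servo_line(W(x,0,.120),o,rate=.06)
    f=-(np.array(manip.get_contact_force())-f0)@ux
    log.append((round(x,3),round(float(f),1)))
    if f>(14 if x<.14 else 12): break
print(log,manip.get_time())
pos=np.array(manip.get_position());print(pos)
E
python3 push.py; python3 - <<'E'
from rig import manip
import cv2
c=manip.camera("top");cv2.imwrite("pics/top1.png",cv2.resize(c["image"][120:330,200:480,::-1],(800,600),interpolation=cv2.INTER_CUBIC))
E
```

```text
f0 [-0.5  -0.51 -0.49] 3.775
[(-0.013, -0.2), (-0.001, -0.7), (0.011, -0.1), (0.023, -0.3), (0.035, 0.0), (0.047, -0.2), (0.059, -0.9), (0.071, -0.3), (0.083, -0.3), (0.095, 0.1), (0.107, -0.9), (0.119, -0.9), (0.131, -1.3), (0.143, -1.0), (0.146, 2.0), (0.149, 1.9), (0.152, 1.8), (0.155, 0.6), (0.158, 1.3), (0.161, 1.9), (0.164, 12.4)] 10.425
[ 0.62139438 -0.109958    0.11977345]
```

View pics/top1.png

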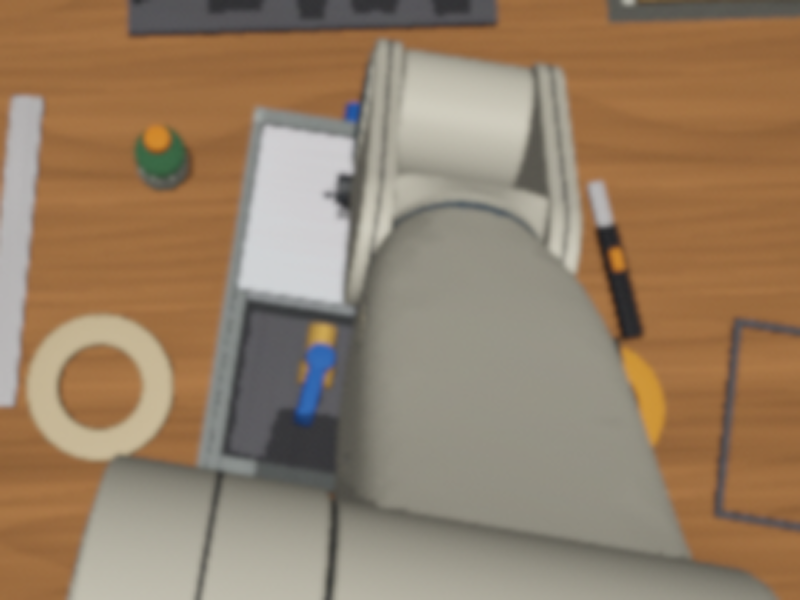

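Blue valve is at the +y place (crop (320,370)), so the pink one is at y −62. The cover reached the stop with a 12 N rise. Back off and look with the wrist and scene cameras.

```bash
python3 - <<'E'
from h import *
from rig import manip
p=np.load("box.npy");W=lambda x,y,z:b2w(p,[(x,y,z)])[0]
o=tool(p[2]-np.pi/2)
manip.servo_line(W(.12,0,.122),o); manip.servo_line(W(.10,0,.22),o)
manip.move_to(W(-.03,-.10,.27),tool(p[2]))
T=np.eye(4);T[:3,:3]=R.from_rotvec(manip.get_ee_rot()).as_matrix();T[:3,3]=manip.get_position()
c=manip.camera("wrist");c["T"]=T@c["mount"];pickle.dump(c,open("w1.pkl","wb"))
cv2.imwrite("pics/w1.png",cv2.resize(c["image"][:,:,::-1],(800,600),interpolation=cv2.INTER_CUBIC))
t=manip.camera("top");pickle.dump(t,open("t1.pkl","wb"))
a=(.035,-.062,.076)
print(c["T"].round(3).tolist(),proj(c,b2w(p,[a,(-.027,-.062,.076),(.232,0,.091),(.082,.128,.091),(.082,-.128,.091)]),c["T"]).round(0)/.7,manip.get_time())
E
```

```text
[[0.982, -0.18, -0.051, 0.427], [-0.187, -0.945, -0.268, -0.103], [-0.0, 0.272, -0.962, 0.39], [0.0, 0.0, 0.0, 1.0]] [[490.         228.57142857]
 [405.71428571 228.57142857]
 [792.85714286 137.14285714]
 [592.85714286 -95.71428571]
 [551.42857143 318.57142857]] 13.4167
```

View pics/w1.png

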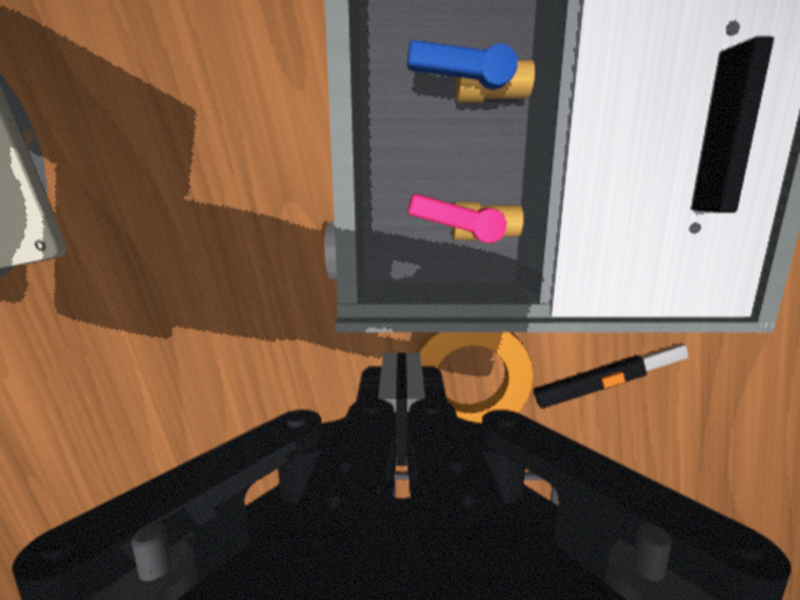

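Pink hub at (490,224), tip at (413,205): within 3 mm of the prediction, starting angle about 0.26 rad; cover near edge at column 552 matches x +82. Now turn the handle.

```bash
cat > turn.py <<'E'
from h import *
from rig import manip
p=np.load("box.npy");W=lambda x,y,z:b2w(p,[(x,y,z)])[0]
V=np.array([.035,-.061]); r=.045
def pose(th,d,z):
    c=V+r*np.array([-np.cos(th),np.sin(th)])-d*np.array([np.sin(th),np.cos(th)])
    return W(*c,z),tool(p[2]-th)
manip.move_to(*pose(.15,.036,.18))
manip.servo_line(*pose(.15,.036,.080),rate=.1)
f0=np.array(manip.get_contact_force());log=[]
for th in np.r_[.2:1.45:.1,1.45:1.70:.03]:
    manip.servo_line(*pose(th,.019,.080),rate=.06)
    n=b2w([0,0,p[2]],[(np.sin(th),np.cos(th),0)])[0]
    f=-(np.array(manip.get_contact_force())-f0)@n
    log.append((round(float(th),2),round(float(f),1)))
    if f>(15 if th<1.4 else 11): break
print(log,manip.get_time())
manip.servo_line(*pose(th-.1,.035,.080))
manip.servo_line(*pose(th-.1,.035,.20))
manip.move_to(W(-.03,-.10,.27),tool(p[2]))
T=np.eye(4);T[:3,:3]=R.from_rotvec(manip.get_ee_rot()).as_matrix();T[:3,3]=manip.get_position()
c=manip.camera("wrist");c["T"]=T@c["mount"];pickle.dump(c,open("w2.pkl","wb"))
cv2.imwrite("pics/w2.png",cv2.resize(c["image"][:,:,::-1],(800,600),interpolation=cv2.INTER_CUBIC))
print(proj(c,b2w(p,[(.035,-.062,.076),(.035,0,.076),(.035+.062*np.sin(-.1),0,.076)]),c["T"])/.7,manip.get_time())
E
python3 turn.py
```

```text
[(0.2, 0.9), (0.3, 1.1), (0.4, 0.4), (0.5, 0.7), (0.6, 0.7), (0.7, 0.7), (0.8, 0.5), (0.9, 0.2), (1.0, -1.3), (1.1, 0.0), (1.2, -0.3), (1.3, -0.3), (1.4, 0.5), (1.45, 0.8), (1.48, 1.9), (1.51, 1.1), (1.54, 1.1), (1.57, 1.8), (1.6, 2.6), (1.63, 5.8), (1.66, 9.2), (1.69, 13.3)] 20.75
[[489.83950861 228.48685868]
 [494.94096404 139.63669515]
 [486.1552081  139.63749676]] 23.6083
```

View pics/w2.png

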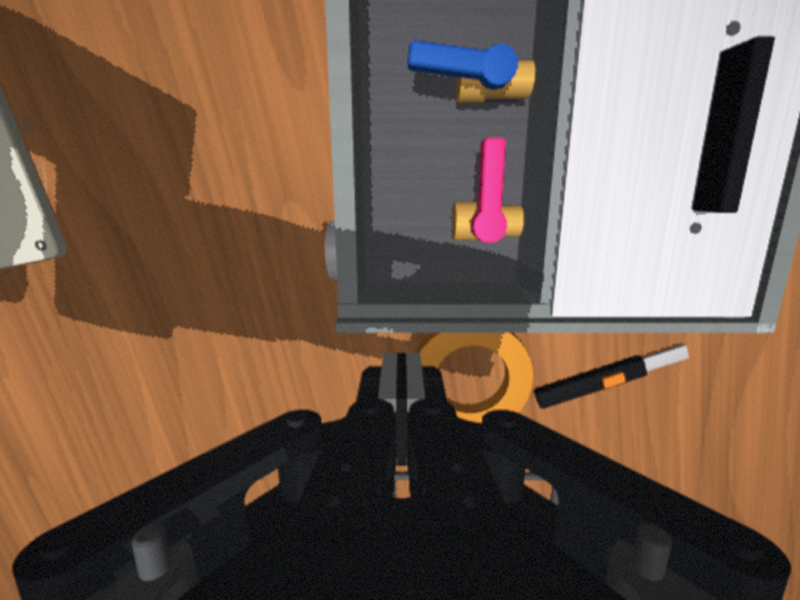

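```bash
python3 - <<'E'
from h import *
from rig import manip
p=np.load("box.npy");c=pickle.load(open("w2.pkl","rb"))
im=cv2.resize(c["image"][140:240,380:560,::-1],None,fx=4.4,fy=4.4,interpolation=cv2.INTER_CUBIC)
P=[(.232,y,z) for y,z in((-.128,.091),(-.128,.098),(-.06,.091))]+[(.245,-.138,.098),(.082,-.128,.091),(.075,-.12,.085),(-.08,-.138,.098)]
q=proj(c,b2w(p,P),c["T"]);print(((q-[380,140])*4.4).round(0).tolist())
cv2.imwrite("pics/w2c.png",im)
W=lambda x,y,z:b2w(p,[(x,y,z)])[0]
manip.move_to(W(-.10,-.4,.27),tool(p[2]))
t=manip.camera("top");px=[(.232,.128,.091),(.232,-.128,.091),(.082,.128,.091),(.082,-.128,.091),(.245,.138,.098),(.245,-.138,.098)]
print(((proj(t,b2w(p,px))-[260,150])*3.75).round(0).tolist(),manip.get_time())
cv2.imwrite("pics/t2.png",cv2.resize(t["image"][150:310,260:410,::-1],None,fx=3.75,fy=3.75,interpolation=cv2.INTER_CUBIC))
E
```

```text
[[639.0, 367.0], [663.0, 376.0], [707.0, 86.0], [707.0, 415.0], [26.0, 367.0], [-8.0, 328.0], [-639.0, 415.0]]
[[120.0, 49.0], [493.0, 106.0], [85.0, 263.0], [466.0, 323.0], [109.0, 26.0], [513.0, 87.0]] 24.8333
```

View pics/w2c.png

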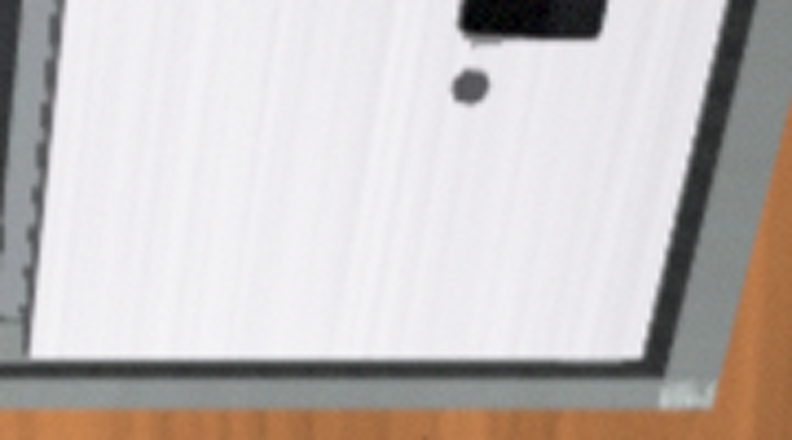

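View pics/t2.png

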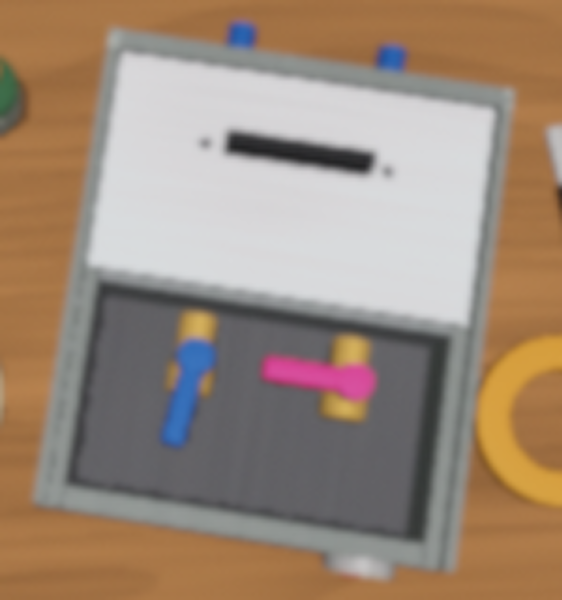

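Close-up: the cover's far corner is at (643,360), predicted (639,367) when flush with the stop. The dark strip beside it is the stop's face (its top edge is at (665,378), predicted (663,376)). In the top view the pink handle lies parallel to the box's y axis, and the blue handle and amber tape look unmoved.

```bash
python3 -c "
from rig import manip
print(manip.get_contact_force(),manip.get_time());manip.sign_off()"
```

```text
[-0.05233508 -0.38331992  0.18135237] 24.8333
the job is handed in; nothing more can be done
```

The vacuum is shut off and the job is handed in at 24.8 s on the robot's clock. I pushed the cover back by its tab to the stop, then pushed the pink handle clockwise until it met its own stop.

- **Cover:** the push force jumped to 12 N at the end of travel. In the last wrist picture its far corner is within about 2 mm of where it should be when flush with the stop.
- **Pink handle:** the force rose to 13 N against the stop. In the last pictures it points to the box's +y, as it should when shut.
- **Everything else:** the blue handle and the amber tape look unmoved, and so does the knife in the wrist view. The other loose items were not checked in the final pictures. The arm was clear of everything, with the force reading near zero, when I handed in.
- **Disagreement:** contact with the cover's stop came about 4 mm later than my first position estimate. That fits the camera calibration error, and the close-up agreed with the cover being at the stop.

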